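# Clear the print: hang the headband frame on the rail and start the next one

## Robot

A 6-joint arm with a two-finger parallel gripper is mounted at the origin on the work surface. World frame = base frame: x ahead of the robot, y to its left, z up, the work surface at z = 0. Lengths are in m, angles in rad, forces in N, time in s.
With the tool pointing down it reaches from about 0.15 to 0.775 m from the base axis. Payload 6.1 kg.
Tool frame: the origin (TCP) lies midway between the tips of the shut fingers; the grasp point (between the pads) lies 19 mm behind it; z points along the fingers, y is the direction in which the jaws open and shut (so a half turn about z gives the same grasp; the last joint's range is limited). The gripper opens to 85 mm and grips with 20 to 120 N. Pads are 22 mm wide; open, the fingers measure 114 mm over their backs; the gripper's body (76 mm by 85 mm) begins 54 mm behind the grasp point. The pads swing forward as they close: fully open they stand 13 mm farther back than shut.
Start: joints at [1.115, 0.126, -0.04, 1.405, 0, 1.571], TCP at [0.231, 0.471, 0.231] pointing down, gripper open.
Joint ranges: [-2.72, 2.72], [-0.95, 1.95], [-1.27, 1.35], [-1.78, 2.02], [-1.46, 1.47], [-3.14, 3.14]. Speed limits (rad/s): [2.39, 2.39, 3.01, 3.14, 3.14, 3.14].

## Interface

Orientations are given as a unit quaternion [w, x, y, z].
In Python, from cell import robot, viewer, workorder, spotter gives the robot as it stands.
- The arm moves only by the tool play_rows, never from a script. Its argument "steps" is text: rows parted by semicolons, each of 4 numbers parted by spaces: the shift along the tool's x, y, z in m, then the turn about the tool's z in degrees. In form: tx ty tz turn; .... A call has 1 to 12 rows; each row shifts and turns the pose as measured when the row begins, along the tool's axes as they then stand; what a row does not reach is not made up. A row lasts 1/8 s, in which the tool goes at most 62.5 mm and 10.7 degrees, less where a joint would pass 70% of its speed; a pose out of reach is approached as far as the arm can. A call with a gripper value outside its range is refused whole. "grip" is the closure, from -1 (fully open) to 1 (shut), so that 0 is half open, set as the call begins (left out, the last holds). The fingers move at their own pace and stop on an object; "newtons" is the grip in N (left out, the last holds). Time passes only in rows, so rows that do not move let the fingers close. It gives the time, the measured TCP pose, the force and the opening at its end, in the units of the state.
- robot.observe(): the state, without advancing time (a new reading comes with each control period).
- viewer.snapshot(name): name is "scene" or "side" or "wrist"; returns a dict with "color" (384x512x3 uint8, blue, green, red), "fx", "fy", "cx", "cy" (pixels), "T" (4x4, takes a point from camera to world coordinates); the wrist camera has in their place "tool_from_camera" (4x4, takes a point from camera to tool coordinates, whose origin is the TCP and whose axes are the flange's). Camera axes: x right, y down, z forward; pixel columns grow to the right and rows downward; lengths in m; the calibration is good to about 2 mm. The wrist camera is an equidistant fisheye: a pixel r from the principal point sees the ray r / f radians off the axis. A picture is of the moment at which its call begins: read the wrist's pose just before it. There is no depth.
- workorder.sign_off(): hands the job in, once; it reports no verdict.
Trained networks look in the newest picture that a camera, given by its name, has taken for a name from the list of things; names that differ only in an ending like _2 or _b are one class to them, and where a whole thing is asked for, a point or a joint stands for the part that bears it (a point fixed in the world has none). Each returns a list of dicts, best first, with "confidence" (0 to 1); they miss things now and then, are a little off and sometimes report something else, mostly with a low value. They report only what shows in the picture. A call takes as long as a camera call. They do not tell look-alikes from the thing itself.
- spotter.silhouettes(camera, query): "mask" (384x512 bool, what is visible of it) and "box" ([centre column, centre row, width, height] in pixels, round what is visible of it).
The state is a dict: "t": time; "joint_pos": joint angles; "qd": joint speeds; "joint_efforts": joint torques, N m; "tcp_pos": TCP position; "orientation": TCP orientation; "contact_force": force on the tool from outside, world axes, zero at the start; "wrist_torque": the same for the moment, N m; "finger_gap": finger opening in m.
Only numpy, scipy, OpenCV 4.12 (cv2) and the standard library are available. Lean on these libraries where they do the work, as an engineer would, in place of code of your own. Each camera call takes 0.05 s, during which the arm holds its last target.

## Task

Take the finished headband frame off the printer's plate and drape it gently over the horizontal rail, in the gap between the two frames already hanging there, so that it rests on the bar by the inside of its arch, level and square across the bar like its neighbours, touching neither of them; do not let it fall. Then, with the frame hanging free, press the printer's start button fully down and let it come back up. Leave the hanging frames, the small printed tray and the glue jar where they are.

Things in the scene. Friction and masses are not known exactly. Their poses are not given: they have to be found in the camera images.
- frame_mid (a point): The print to move: white plastic ear-defender headband, an arch standing upright on the printer's plate, about 120 g; 144 mm across (its x), 42 mm deep at the feet, 30 mm in the band (y), 150 mm tall (z up). Point on its centre line, 75 mm above the feet. Legs 128 mm apart inside. Arch top: flat, 40 mm across, underside 105 mm above the feet; then sloping shoulders. Either way round is good.
- frame_tab (a point): Grasp point on the frame's upright tab on top of the arch: 12 mm thick along the frame's x, 30 mm wide along y, from 112 to 150 mm above the feet. The point is 132 mm above the feet, 57 above frame_mid, 27 above the underside of the arch's top. Axes as the frame's. Gripped across its 12 mm, the bar passes below the fingertips.
- printer: Fixed desktop printer, grey base, its bed slid out to the front; origin on the table under the centre of the plate (257 mm square, top at 85 mm). Its y points from the front (the table's middle) to the back. A gantry 440 mm high stands at y = +105 mm and beyond (uprights at x = +-205, y = +180 to 240 mm; print head from 215 mm up).
- start_top (a point): Centre of the top face of the printer's grey round start button (36 mm diameter), facing up on the white control pod in front of the plate. It is pressed straight down, 6 mm travel against a spring, 5 N at the bottom.
- start (a joint): Travel of the start button: 0 up, 0.006 m fully down; springs back.
- rail_mid (a point): Top of the middle of the fixed horizontal steel bar, 150 mm above the table. The bar is 20 mm in diameter and runs along this frame's x axis between two posts at x = +-200 mm (158 mm high); y is level, across the bar.
- hung_a_mid (a point): Frame of the same shape already hanging on the bar, on the rail's -x side: point on its centre line, 75 mm above its feet. Axes as the rail's: 42 mm deep along the bar, 144 mm across it, feet 45 mm above the table, tab top at 195 mm. It slides along the bar if pushed.
- hung_b_mid (a point): The other hanging frame, on the rail's +x side; as hung_a_mid.
- tray_mid (a point): Centre of a small white printed tray, 100 x 50 x 30 mm, with compartments, at the back of the plate: a bystander.
- glue_mid (a point): Middle, 50 mm up, of a white glue jar, 34 mm in diameter and 100 mm tall, on the table between the printer and the rail: a bystander.
There are look-alikes about, which are no part of the job. Leave any brown or orange look-alike of the part that bears frame_mid alone.

How it is judged:
On the way, in this order (a step that is already met when the one before it is completed fails the run):
1. the frame hangs on the bar between the two others, let go (z of frame_mid in the frame of rail_mid between -0.037 and -0.023 m and y of frame_mid in the frame of rail_mid between -0.02 and 0.02 m and angle between frame_mid's own z axis and vertical below 0.2 rad and angle between the y axis of frame_mid and the x axis of rail_mid, either way round below 0.2 rad and x of frame_mid in the frame of hung_a_mid above 0.043 m and x of frame_mid in the frame of hung_b_mid below -0.043 m and contact force between frame and rail above 0.2 N and linear speed of frame below 0.03 m/s and contact force between the fingers and frame below 0.05 N), for 0.3 s.
2. the start button is pressed fully down (value of joint start above 0.0045 m), for 0.05 s.
At the end, for the whole second after the job is handed in: The frame rests on the bar by its arch (height within 7 mm, centre within 20 mm of the bar's line), level and square within 0.2 rad, its centre over 43 mm along the bar from each hanging frame's, at rest; the start button is up (under 1.5 mm) (z of frame_mid in the frame of rail_mid between -0.037 and -0.023 m and y of frame_mid in the frame of rail_mid between -0.02 and 0.02 m and angle between frame_mid's own z axis and vertical below 0.2 rad and angle between the y axis of frame_mid and the x axis of rail_mid, either way round below 0.2 rad and x of frame_mid in the frame of hung_a_mid above 0.043 m and x of frame_mid in the frame of hung_b_mid below -0.043 m and contact force between frame and rail above 0.2 N and linear speed of frame below 0.03 m/s and value of joint start below 0.0015 m); the robot touches nothing.
It fails at once if the frame is let fall (faster than 0.5 m/s out of the fingers) (linear speed of frame above 0.5 m/s and contact force between the fingers and frame below 0.05 N).
It fails at once if a hanging frame is shifted by more than 15 mm (distance of any of hung_a_mid, hung_b_mid from where it was at the start of the episode above 0.015 m).
It fails at once if the tray or the glue jar is shifted by more than 20 mm (distance of any of tray_mid, glue_mid from where it was at the start of the episode above 0.02 m).
It also fails if it takes over 54 s, if anything falls off the work surface, if the arm or the gripper's body presses on something with over 40 N, if the wrist force passes 120 N, or if a joint passes its speed limit or range.

## Working session

There is one attempt and no reset: what is moved stays moved. The work goes in short steps, Python scripts to look and compute and a tool call to move; the robot and the scene stay as the last step left them, time stands still between calls to the robot, and variables do not carry over. Pictures are saved under pics/ and viewed, and the job is handed in when it is done.

Besides the shell and the picture viewer there is one more tool, called as name(argument=value, ...), one argument or row to a line, values as JSON. play_rows: Moves the arm, as the interface text tells. Its arguments: {"type":"object","properties":{"steps":{"type":"string"},"grip":{"type":"number"},"newtons":{"type":"number"}},"required":["steps"]}

```bash
ls; mkdir -p pics; python3 - <<'E'
from cell import robot, viewer
import cv2,numpy as np
print(robot.observe())
for n in ["scene","side","wrist"]:
    s=viewer.snapshot(n); cv2.imwrite(f"pics/{n}0.png",s["color"])
    print(n,{k:(np.round(v,4).tolist() if k!="color" else 0) for k,v in s.items()})
E
```

```text
pics
{'t': 0.0, 'joint_pos': array([ 1.11499775e+00,  1.26386372e-01, -4.06287240e-02,  1.40541039e+00,
       -1.46421685e-05,  1.57076629e+00]), 'qd': array([-0.00038664, -0.00012167, -0.00047522,  0.0008722 , -0.00132149,
        0.00058038]), 'joint_efforts': array([-1.32550391e-03, -4.35914111e+01,  3.52924454e+01,  1.71884213e-02,
       -7.24628933e-06, -4.64884920e-06]), 'tcp_pos': array([0.23091267, 0.47102242, 0.23051566]), 'orientation': array([-1.76919812e-04,  2.25916921e-01,  9.74146232e-01, -7.95170084e-04]), 'contact_force': array([ 1.06442963, -0.59010965,  0.75031846]), 'wrist_torque': array([0.02459867, 0.0091409 , 0.04574187]), 'finger_gap': 0.08521271914849167}
scene {'color': 0, 'fx': 429.0441, 'fy': 429.0441, 'cx': 251.7845, 'cy': 196.3403, 'T': [[-0.5141, 0.4642, -0.7212, 1.417], [0.8575, 0.2966, -0.4204, 0.5319], [0.0188, -0.8346, -0.5506, 0.8156], [0.0, 0.0, 0.0, 1.0]]}
side {'color': 0, 'fx': 406.9514, 'fy': 406.9514, 'cx': 255.8482, 'cy': 190.2143, 'T': [[0.9464, -0.2484, 0.2067, 0.2632], [-0.323, -0.7088, 0.6271, -0.7861], [-0.0093, -0.6602, -0.751, 1.1024], [0.0, 0.0, 0.0, 1.0]]}
wrist {'color': 0, 'fx': 297.3186, 'fy': 297.3186, 'cx': 258.3347, 'cy': 194.9224, 'tool_from_camera': [[0.0001, -0.9622, -0.2724, 0.0684], [1.0, 0.0, 0.0003, 0.0], [-0.0003, -0.2724, 0.9622, -0.1431], [0.0, 0.0, 0.0, 1.0]]}
```

View pics/scene0.png

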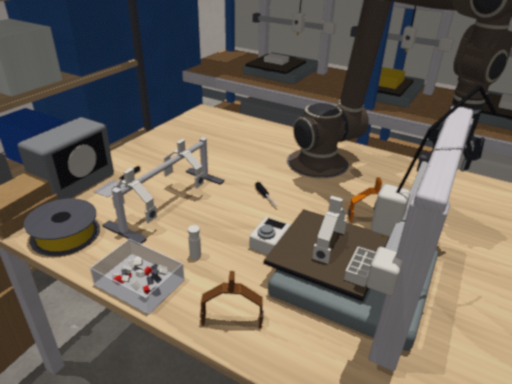

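View pics/side0.png

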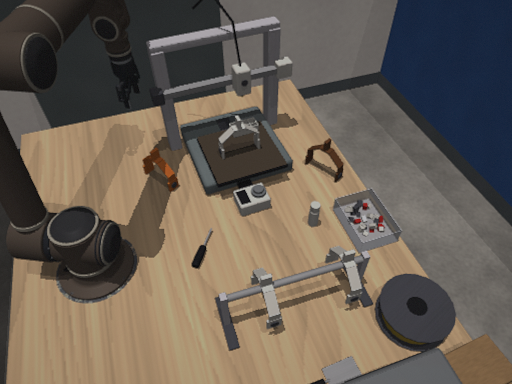

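View pics/wrist0.png

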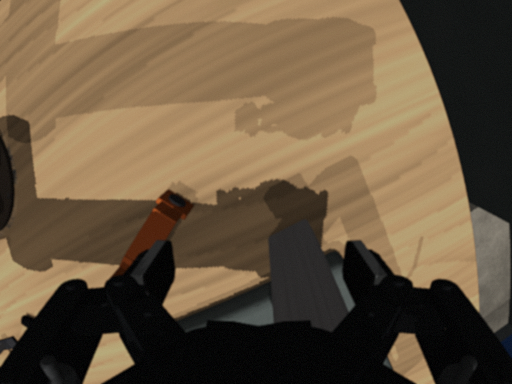

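```bash
cat > h.py <<'E'
from cell import robot, viewer, spotter
import cv2,numpy as np
from scipy.spatial.transform import Rotation as R
def ray(s,uv):
    d=np.array([(uv[0]-s["cx"])/s["fx"],(uv[1]-s["cy"])/s["fy"],1]); T=np.array(s["T"]); return T[:3,3],T[:3,:3]@d
def onz(s,uv,z):
    o,d=ray(s,uv); return o+d*(z-o[2])/d[2]
def tri(a,ua,b,ub):
    o1,d1=ray(a,ua);o2,d2=ray(b,ub)
    A=np.stack([d1,-d2],1);t=np.linalg.lstsq(A,o2-o1,rcond=None)[0]
    p,q=o1+t[0]*d1,o2+t[1]*d2
    return (p+q)/2,np.linalg.norm(p-q)
def proj(s,P):
    T=np.array(s["T"]);c=(np.asarray(P)-T[:3,3])@T[:3,:3]
    return np.stack([s["fx"]*c[...,0]/c[...,2]+s["cx"],s["fy"]*c[...,1]/c[...,2]+s["cy"]],-1)
def crop(s,u0,v0,w,h,k,name,ov=None):
    im=cv2.resize(s["color"][v0:v0+h,u0:u0+w],None,fx=k,fy=k,interpolation=cv2.INTER_CUBIC)
    st=10 if k>=4 else 20
    for u in range((u0//st+1)*st,u0+w,st): cv2.putText(im,str(u),((u-u0)*k-8,8),0,.3,(0,255,255),1);cv2.line(im,((u-u0)*k,10),((u-u0)*k,14),(0,255,255),1)
    for v in range((v0//st+1)*st,v0+h,st): cv2.putText(im,str(v),(0,(v-v0)*k+4),0,.3,(0,255,255),1);cv2.line(im,(20,(v-v0)*k),(24,(v-v0)*k),(0,255,255),1)
    if ov is not None:
        for c,pts in ov:
            p=[((np.array(q)-[u0,v0]+0.5)*k).astype(int) for q in pts]
            for a,b in zip(p[:-1],p[1:]): cv2.line(im,tuple(map(int,a)),tuple(map(int,b)),c,1)
            if len(p)==1: cv2.circle(im,tuple(map(int,p[0])),3,c,1)
    cv2.imwrite("pics/"+name,im)
E
python3 - <<'E'
from h import *
import pickle
S={}
for n in ["scene","side"]:
    s=viewer.snapshot(n);S[n]=s
    for q in ["frame_mid","printer","start_top","rail_mid","hung_a_mid","tray_mid","glue_mid"]:
        try:
            r=spotter.silhouettes(n,q)
            print(n,q,[(round(x["confidence"],2),np.round(x["box"],1).tolist()) for x in r])
            s["m_"+q]=r
        except Exception as e: print(n,q,e)
pickle.dump(S,open("S.pkl","wb"))
a,b=S["scene"],S["side"]
crop(a,90,120,150,130,5,"a1.png");crop(a,240,150,200,140,4,"a2.png")
crop(b,210,240,170,110,4,"b1.png");crop(b,170,60,150,160,3,"b2.png")
E
```

```text
scene frame_mid [(0.82, [232.1, 299.6, 64.5, 60.8]), (0.78, [366.9, 198.1, 34.0, 47.5]), (0.73, [329.9, 229.4, 29.8, 64.6])]
scene printer [(0.63, [372.3, 227.9, 248.8, 286.1])]
scene start_top []
scene rail_mid [(0.95, [162.7, 191.6, 123.4, 112.2])]
scene hung_a_mid [(0.8, [185.7, 166.4, 41.7, 46.1])]
scene tray_mid [(0.79, [358.1, 266.2, 30.0, 38.0]), (0.54, [193.4, 244.7, 10.6, 36.0])]
scene glue_mid [(0.69, [193.3, 243.1, 8.3, 35.0])]
side frame_mid [(0.96, [323.8, 162.0, 39.0, 44.2]), (0.83, [241.4, 136.3, 44.4, 41.0]), (0.74, [160.7, 169.6, 38.4, 43.8])]
side printer [(0.77, [219.8, 108.6, 147.3, 217.1])]
side start_top [(0.51, [221.4, 110.6, 144.7, 215.6]), (0.44, [258.4, 187.9, 9.8, 11.5])]
side rail_mid [(0.8, [294.1, 297.8, 161.2, 105.8])]
side hung_a_mid [(0.95, [267.4, 298.8, 33.1, 65.8]), (0.73, [258.4, 187.9, 9.7, 15.0]), (0.56, [314.1, 215.6, 12.5, 28.4])]
side tray_mid [(0.59, [243.9, 125.6, 33.1, 20.5])]
side glue_mid [(0.81, [315.0, 213.8, 13.3, 26.5])]
```

```bash
python3 -c "
import cv2,numpy as np
for x in ['a1','a2','b1','b2']: print(cv2.imread(f'pics/{x}.png').shape)"
```

```text
(650, 750, 3)
(560, 800, 3)
(440, 680, 3)
(480, 450, 3)
```

View pics/a1.png

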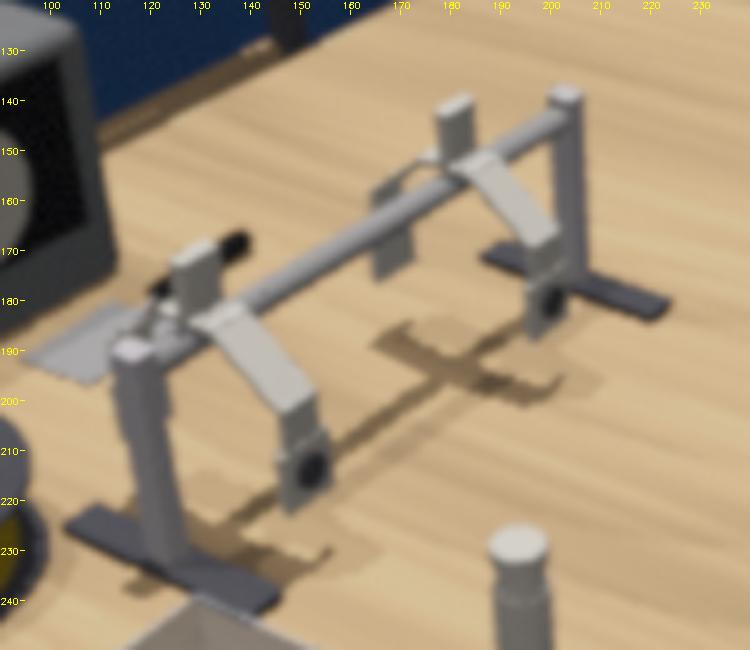

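View pics/a2.png

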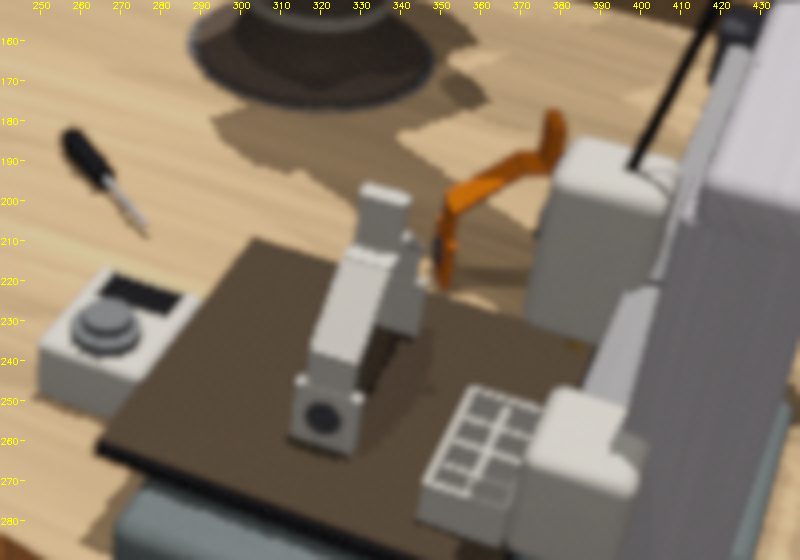

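View pics/b1.png

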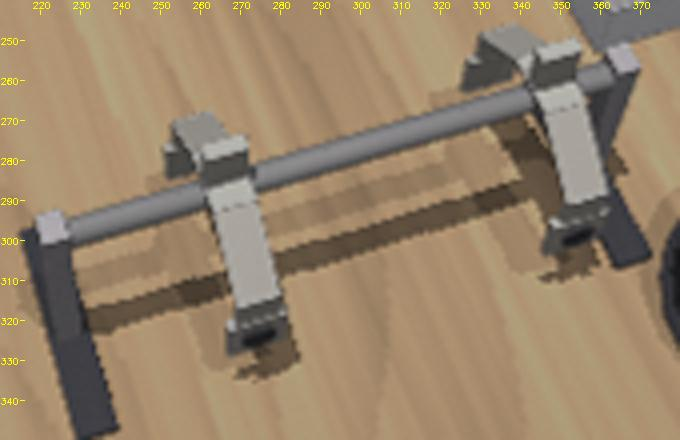

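View pics/b2.png

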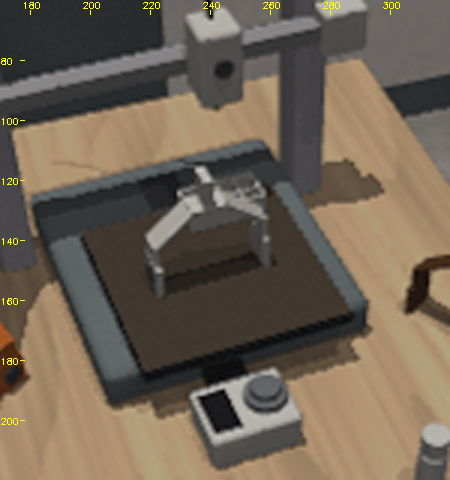

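```bash
python3 - <<'E'
from h import *
import pickle
S=pickle.load(open("S.pkl","rb"));a,b=S["scene"],S["side"]
for n,z,ua,ub in [("post1",.158,(203,138.5),(222.5,296.5)),("post2",.158,(115.5,189.5),(365,254.5)),
 ("tabH1",.195,(181,141.5),(265.5,277)),("tabH2",.195,(128.5,170.5),(348.5,253)),("tabF",.235,(335.8,196),(238,118.5)),("btn",.1,(266.5,226),(258,188.5)),
 ("plateL",.085,(303.5,209.5),(197,139)),("plateF",.085,(264.5,261.5),(218,185)),("glue",.1,(193.5,228.5),(314.5,204))]:
    print(n,onz(a,ua,z).round(4),onz(b,ub,z).round(4),[x.round(4) for x in [tri(a,ua,b,ub)[0]]],round(tri(a,ua,b,ub)[1],4))
crop(b,200,100,90,60,8,"b3.png");crop(a,300,170,60,100,6,"a3.png")
E
```

```text
post1 [ 0.3335 -0.3014  0.158 ] [ 0.329  -0.3065  0.158 ] [array([ 0.3291, -0.305 ,  0.1552])] 0.0003
post2 [ 0.7327 -0.3124  0.158 ] [ 0.727  -0.3143  0.158 ] [array([ 0.7293, -0.3141,  0.1558])] 0.0031
tabH1 [ 0.4511 -0.3007  0.195 ] [ 0.4424 -0.3097  0.195 ] [array([ 0.4434, -0.3072,  0.1901])] 0.0003
tabH2 [ 0.679  -0.3082  0.195 ] [ 0.6705 -0.3146  0.195 ] [array([ 0.6732, -0.3131,  0.1908])] 0.0022
tabF [0.5431 0.2633 0.235 ] [0.5489 0.2618 0.235 ] [array([0.5478, 0.2631, 0.2362])] 0.0042
btn [0.5847 0.0956 0.1   ] [0.5482 0.0558 0.1   ] [array([0.5551, 0.079 , 0.0735])] 0.0021
plateL [0.4382 0.1399 0.085 ] [0.4175 0.3786 0.085 ] [array([0.4453, 0.2019, 0.1642])] 0.146
plateF [0.6981 0.1542 0.085 ] [0.4303 0.1279 0.085 ] [array([ 0.5032,  0.1351, -0.0145])] 0.1753
glue [ 0.7004 -0.0662  0.1   ] [ 0.6962 -0.0659  0.1   ] [array([ 0.6978, -0.0664,  0.0988])] 0.0033
```

View pics/b3.png

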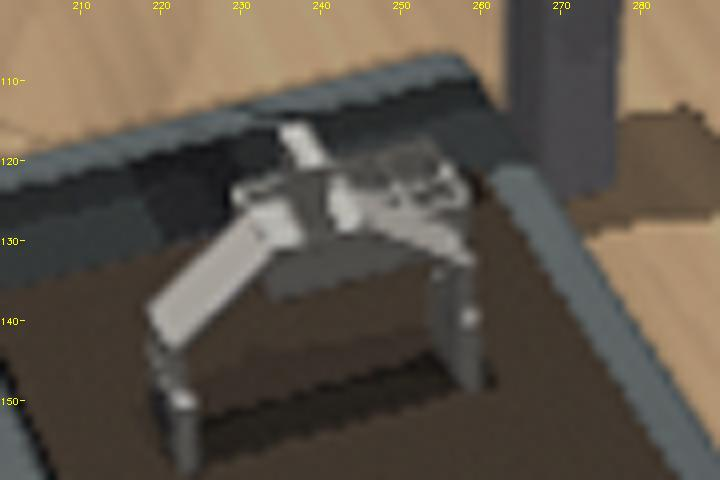

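View pics/a3.png

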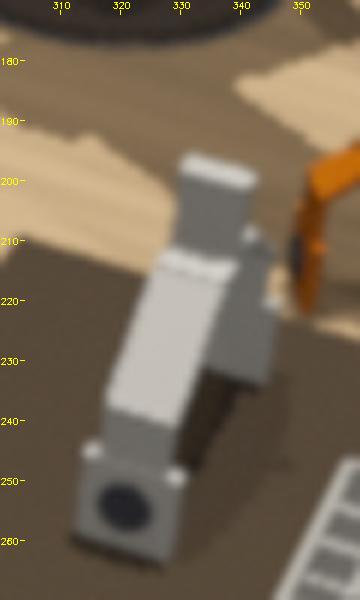

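```bash
cat >> h.py <<'E'
def frame_lines():
    L=[]
    # profile (x,z) outer/inner
    out=[(-72,0),(-72,60),(-22,112),(22,112),(72,60),(72,0)]
    inn=[(-64,0),(-64,55),(-20,105),(20,105),(64,55),(64,0)]
    for y in (-15,15):
        L+= [[(x,y,z) for x,z in out],[(x,y,z) for x,z in inn]]
        L.append([(-6,y,112),(-6,y,150),(6,y,150),(6,y,112)])
    for x in(-6,6): L.append([(x,-15,150),(x,15,150)])
    for s in(-1,1):
        L.append([(s*72,-21,0),(s*72,21,0),(s*64,21,0),(s*64,-21,0),(s*72,-21,0)])
    return [np.array(l,float)/1000 for l in L]
def place(P,x,y,z,yaw):
    c,s_=np.cos(yaw),np.sin(yaw);P=np.asarray(P,float)
    return P@np.array([[c,s_,0],[-s_,c,0],[0,0,1]])+[x,y,z]
E
python3 - <<'E'
from h import *
import pickle
from scipy.optimize import least_squares
S=pickle.load(open("S.pkl","rb"));a,b=S["scene"],S["side"]
M=np.array([(6,-15,150),(6,15,150),(-6,15,150),(-6,-15,150),(72,-21,0),(72,21,0)])/1e3
ua=np.array([(329.5,198),(341.8,201),(342.5,199),(331.5,195.5),(312,259.5),(328,263.5)])
N=np.array([(-6,15,150),(6,15,150),(-6,-15,150),(6,-15,150),(72,-21,0),(-64,-21,0),(-72,-21,0)])/1e3
ub=np.array([(235,116),(238.3,115.5),(237.5,121),(241,120.3),(259.5,148.7),(224.5,158.7),(222,159)])
def f(p,w=(1,1)): 
    return np.r_[w[0]*(proj(a,place(M,p[0],p[1],.085,p[2]))-ua).ravel(),w[1]*(proj(b,place(N,p[0],p[1],.085,p[2]))-ub).ravel()]
for w in [(1,1),(1,0),(0,1)]:
    r=least_squares(lambda p:f(p,w),[.545,.262,0]);print(w,r.x.round(4),np.degrees(r.x[2]).round(2),np.sqrt((r.fun**2).mean()).round(2))
    if w==(1,1): x=r.x
print(r.fun.round(1))
x=least_squares(f,[.545,.262,0]).x
L=[place(l,x[0],x[1],.085,x[2]) for l in frame_lines()]
crop(b,200,100,90,60,8,"b3.png",[((0,0,255),proj(b,l)) for l in L]);crop(a,300,170,60,100,6,"a3.png",[((0,0,255),proj(a,l)) for l in L])
# rail overlay, hung
H=[]
yaw=np.arctan2(-.0105,.399)
for c in [(.447,-.305),(.675,-.311)]:
    H+=[place(l,c[0],c[1],.045,yaw+np.pi/2) for l in frame_lines()]
crop(b,210,240,170,110,4,"b1.png",[((0,0,255),proj(b,l)) for l in H]);crop(a,90,120,150,130,5,"a1.png",[((0,0,255),proj(a,l)) for l in H])
E
```

```text
(1, 1) [0.5502 0.2675 0.0609] 3.49 0.53
(1, 0) [0.5521 0.2681 0.0712] 4.08 0.24
(0, 1) [0.5491 0.2651 0.0292] 1.67 0.26
[-0.  -0.  -0.  -0.  -0.  -0.  -0.  -0.  -0.  -0.  -0.  -0.  -0.4 -0.3
 -0.3 -0.6 -0.  -0.  -0.1 -0.2  0.5  0.7 -0.   0.1  0.3  0.3]
```

View pics/b3.png

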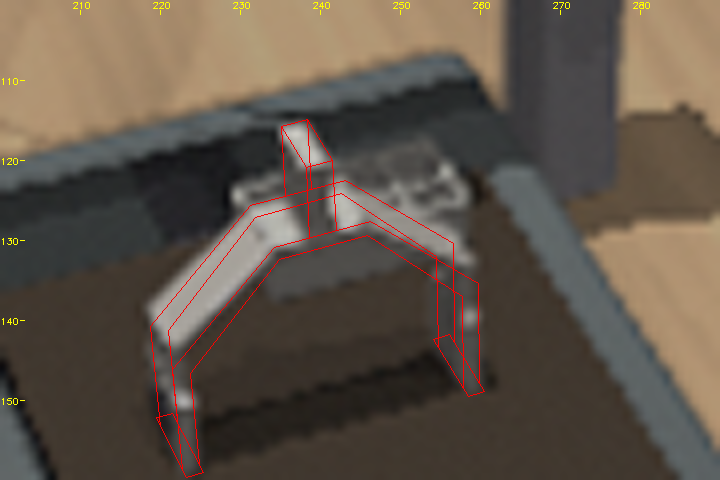

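View pics/a1.png

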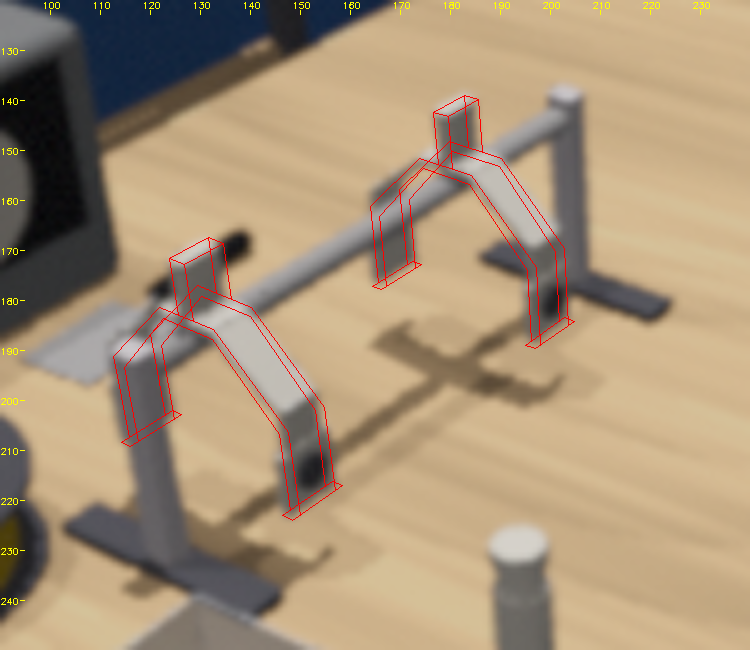

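View pics/b1.png

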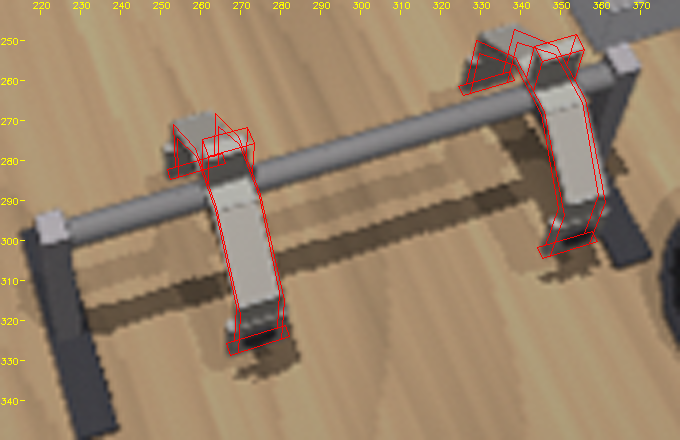

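```bash
cat >> h.py <<'E'
def Rt():
    o=robot.observe();q=o["orientation"];return o,R.from_quat([q[1],q[2],q[3],q[0]]).as_matrix()
def status():
    o,M=Rt();print("t",round(o["t"],2),"tcp",o["tcp_pos"].round(4),"toolx",M[:,0].round(3),"y",M[:,1].round(3),"z",M[:,2].round(3),"F",o["contact_force"].round(2),"gap",round(o["finger_gap"],4),"q",o["joint_pos"].round(2));return o,M
def need(tgt,yaw_y=None):
    "tool-frame shift to reach world tgt; turn so tool y aligns to world angle yaw_y mod pi"
    o,M=status();d=M.T@(np.array(tgt)-o["tcp_pos"]);print("shift",d.round(4))
    if yaw_y is not None:
        cur=np.degrees(np.arctan2(M[1,1],M[0,1]));t=-(yaw_y-cur);t=(t+90)%180-90;print("turn",t.round(2),"cur",cur.round(1))
E
python3 -c "
from h import *
need([.30,.25,.30],3.5)"
```

```text
t 0.95 tcp [0.2311 0.4714 0.2313] toolx [-0.898  0.44   0.   ] y [ 0.44   0.898 -0.   ] z [-0. -0. -1.] F [-0.07  0.08  0.54] gap 0.0856 q [ 1.11  0.13 -0.04  1.41  0.    1.57]
shift [-0.1593 -0.1685 -0.0687]
turn 60.38 cur 63.9
```

play_rows(
  steps="0 -0.03 -0.03 0; -0.04 -0.045 -0.02 0; -0.04 -0.045 -0.02 0; -0.04 -0.045 0 0; -0.03 0 0 0",
  grip=-1,
)

```text
t: 1.58
tcp_pos: [0.2929, 0.2539, 0.3032]
orientation: [0.001, 0.223, 0.975, -0.0]
contact_force: [0.9, 0.7, -0.3]
finger_gap: 0.0855
```

play_rows(
  steps="0 0 0 10; 0 0 0 10; 0 0 0 10; 0 0 0 10; 0 0 0 10; 0 0 0 10; 0 0 0 0",
)

```text
t: 2.45
tcp_pos: [0.2945, 0.2517, 0.3044]
orientation: [0.001, 0.694, 0.719, 0.002]
contact_force: [-0.1, 0.1, -0.3]
finger_gap: 0.0854
```

```bash
python3 -c "
from h import *
need([.55,.267,.32],3.5)"
```

```text
t 2.45 tcp [0.2945 0.2517 0.3044] toolx [-0.035  0.999  0.001] y [0.999 0.035 0.005] z [ 0.005  0.001 -1.   ] F [-0.11  0.12 -0.29] gap 0.0854 q [ 0.71 -0.13 -0.13  1.56 -0.    2.24]
shift [ 0.0063  0.2559 -0.0142]
turn -1.47 cur 2.0
```

play_rows(
  steps="0 0.06 -0.005 0; 0 0.06 -0.005 0; 0 0.06 -0.005 0; 0 0.055 0 0; 0 0.02 0 0; 0 0 0 0",
)

```text
t: 3.2
tcp_pos: [0.5568, 0.2628, 0.3206]
orientation: [0.001, 0.686, 0.728, 0.003]
contact_force: [-0.0, -0.8, -0.2]
finger_gap: 0.0854
```

```bash
cat >> h.py <<'E'
def wproj(s,P,o,M):
    P=np.asarray(P,float);t=(P-o["tcp_pos"])@M;T=np.array(s["tool_from_camera"]);c=(t-T[:3,3])@T[:3,:3]
    rr=np.hypot(c[...,0],c[...,1]);th=np.arctan2(rr,c[...,2])
    k=np.where(rr>1e-9,th/np.maximum(rr,1e-9),0)
    return np.stack([s["cx"]+s["fx"]*k*c[...,0],s["cy"]+s["fy"]*k*c[...,1]],-1)
def wray(s,uv,o,M):
    x=(uv[0]-s["cx"])/s["fx"];y=(uv[1]-s["cy"])/s["fy"];th=np.hypot(x,y)
    d=np.array([np.sin(th)*x/th,np.sin(th)*y/th,np.cos(th)]);T=np.array(s["tool_from_camera"])
    return M@T[:3,3]+o["tcp_pos"],M@(T[:3,:3]@d)
def wonz(s,uv,z,o,M):
    p,d=wray(s,uv,o,M);return p+d*(z-p[2])/d[2]
E
python3 - <<'E'
from h import *
o,M=status();s=viewer.snapshot("wrist")
L=[place(l,.5502,.2675,.085,.05) for l in frame_lines()]
crop(s,0,0,512,384,1,"w1.png");
im=[((0,0,255),wproj(s,l,o,M)) for l in L]
crop(s,100,100,300,284,2,"w1o.png",im)
E
```

```text
t 3.2 tcp [0.5568 0.2628 0.3206] toolx [-0.059  0.998  0.003] y [0.998 0.059 0.006] z [ 0.006  0.003 -1.   ] F [-0.02 -0.76 -0.23] gap 0.0854 q [0.44 0.33 0.41 1.65 0.   1.95]
```

View pics/w1o.png

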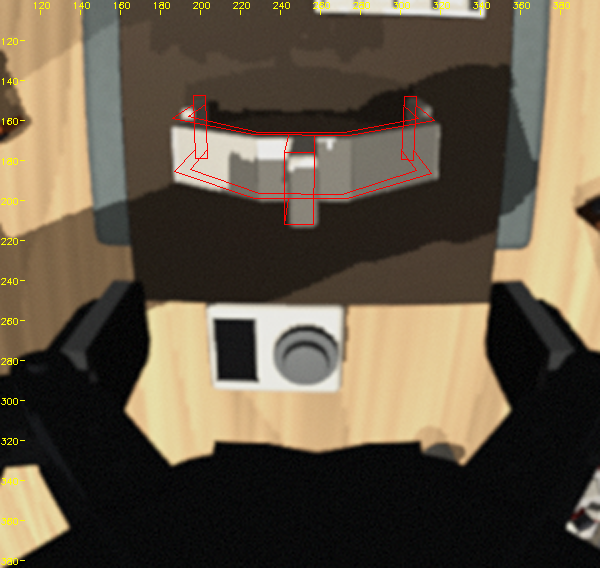

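```bash
python3 - <<'E'
from h import *
o,M=status()
s=viewer.snapshot("wrist")
for z in(.065,.07,.075,.08): print(z,wonz(s,(252.5,277.5),z,o,M).round(4))
print(wonz(s,(251.5,188),.235,o,M),wonz(s,(251,204.5),.235,o,M))
need([.5515,.2675,.24],3.4)
E
```

```text
t 3.25 tcp [0.556  0.2628 0.3208] toolx [-0.06   0.998  0.003] y [0.998 0.059 0.006] z [ 0.006  0.003 -1.   ] F [-0.61 -0.16 -0.68] gap 0.0853 q [0.44 0.32 0.41 1.65 0.   1.95]
0.065 [0.5598 0.0864 0.065 ]
0.07 [0.5597 0.0894 0.07  ]
0.075 [0.5596 0.0925 0.075 ]
0.08 [0.5595 0.0956 0.08  ]
[0.55104631 0.27253595 0.235     ] [0.55137638 0.25878916 0.235     ]
t 3.3 tcp [0.5552 0.2629 0.3215] toolx [-0.059  0.998  0.003] y [0.998 0.059 0.006] z [ 0.006  0.004 -1.   ] F [-0.74 -0.33  0.3 ] gap 0.0858 q [0.44 0.32 0.41 1.65 0.   1.95]
shift [ 0.0045 -0.0039  0.0815]
turn 0.0 cur 3.4
```

play_rows(
  steps="0.0045 -0.004 0.04 0; 0 0 0.04 0; 0 0 0.02 0; 0 0 0.0 0",
)

```text
t: 3.8
tcp_pos: [0.5467, 0.2684, 0.2228]
orientation: [0.002, 0.683, 0.731, 0.006]
contact_force: [-0.5, -0.5, 0.9]
finger_gap: 0.0858
```

```bash
python3 - <<'E'
from h import *
o,M=Rt();s=viewer.snapshot("wrist")
L=[place(l,.5515,.2675,.085,.055) for l in frame_lines()]
crop(s,100,100,300,284,2,"w2o.png",[((0,0,255),wproj(s,l,o,M)) for l in L])
need([.5515,.2675,.203],3.4)
E
```

```text
t 3.85 tcp [0.5472 0.2686 0.224 ] toolx [-0.067  0.998  0.006] y [0.998 0.067 0.013] z [ 0.012  0.007 -1.   ] F [-0.19  0.38  0.08] gap 0.0857 q [0.46 0.28 0.13 1.41 0.   1.96]
shift [-0.0015  0.0039  0.0211]
turn 0.45 cur 3.9
```

View pics/w2o.png

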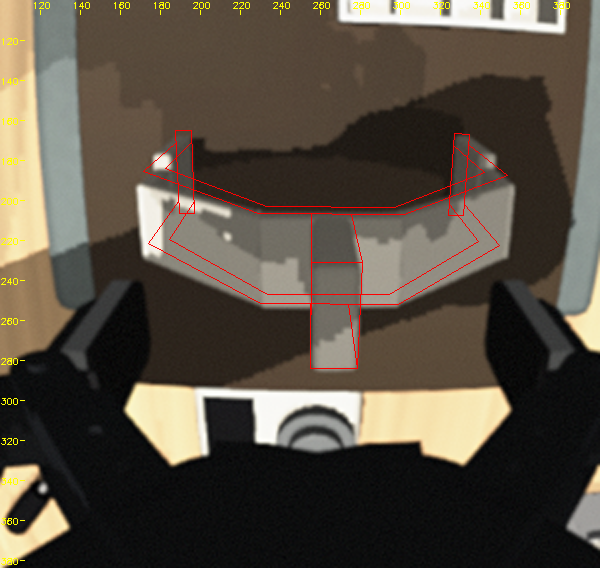

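play_rows(
  steps="-0.001 0.004 0.012 0; 0 0 0.008 0; 0 0 0 0",
)

```text
t: 4.22
tcp_pos: [0.5522, 0.2686, 0.2061]
orientation: [0.003, 0.682, 0.731, 0.009]
contact_force: [-0.1, -0.1, 0.4]
finger_gap: 0.0855
```

```bash
python3 - <<'E'
from h import *
need([.5512,.2675,.203],3.4)
E
```

```text
t 4.22 tcp [0.5522 0.2686 0.2061] toolx [-0.069  0.998  0.008] y [0.998 0.068 0.017] z [ 0.016  0.009 -1.   ] F [-0.11 -0.07  0.41] gap 0.0855 q [0.45 0.28 0.1  1.37 0.   1.95]
shift [-0.0011 -0.0012  0.0031]
turn 0.52 cur 3.9
```

play_rows(
  steps="-0.001 -0.001 0.003 0; 0 0 0 0; 0 0 0 0; 0 0 0 0; 0 0 0 0; 0 0 0 0",
  grip=1,
  newtons=40,
)

```text
t: 4.97
tcp_pos: [0.551, 0.2676, 0.204]
orientation: [0.002, 0.682, 0.731, 0.009]
contact_force: [-1.7, 0.3, 1.6]
finger_gap: 0.0112
```

play_rows(
  steps="0 0 -0.02 0; 0 0 -0.05 0; 0 0 -0.05 0; 0 0 -0.04 0; 0 0 0 0",
)

```text
t: 5.6
tcp_pos: [0.549, 0.2657, 0.3655]
orientation: [0.003, 0.682, 0.731, 0.008]
contact_force: [1.9, 0.6, -0.7]
finger_gap: 0.0118
```

```bash
python3 - <<'E'
from h import *
need([.55,.05,.355],-91.3)
s=viewer.snapshot("side");crop(s,150,20,250,190,3,"s3.png")
E
```

```text
t 5.6 tcp [0.549  0.2657 0.3655] toolx [-0.069  0.998  0.006] y [0.998 0.068 0.015] z [ 0.015  0.007 -1.   ] F [ 1.95  0.59 -0.67] gap 0.0118 q [ 0.45  0.33  0.53  1.74 -0.    1.95]
shift [-0.2153 -0.0139  0.009 ]
turn -84.77 cur 3.9
```

View pics/s3.png

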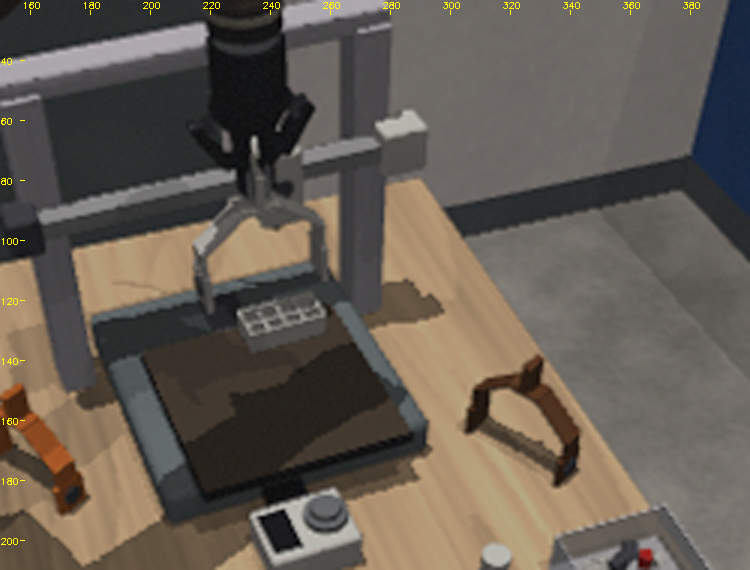

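play_rows(
  steps="-0.03 0 0 0; -0.05 0 0 0; -0.05 0 0 0; -0.05 0 0 0; -0.04 0 0 0; -0.02 0 0 0",
)

```text
t: 6.4
tcp_pos: [0.5653, 0.0207, 0.3482]
orientation: [-0.002, 0.681, 0.732, -0.001]
contact_force: [-0.1, 0.3, -1.1]
finger_gap: 0.0113
```

play_rows(
  steps="0 0 0 10; 0 0 0 10; 0 0 0 10; 0 0 0 10; 0 0 0 10; 0 0 0 10; 0 0 0 10; 0 0 0 10; 0 0 0 10; 0 0 0 5; 0 0 0 0",
)

```text
t: 7.78
tcp_pos: [0.561, -0.0093, 0.3224]
orientation: [-0.009, 1.0, -0.012, -0.019]
contact_force: [-0.8, -1.2, -1.3]
finger_gap: 0.0112
```

```bash
python3 - <<'E'
from h import *
need([.561,-.308,.355],-91.3)
E
```

```text
t 7.78 tcp [ 0.561  -0.0093  0.3224] toolx [ 0.999 -0.024 -0.038] y [-0.025 -1.    -0.018] z [-0.037  0.019 -0.999] F [-0.8  -1.22 -1.3 ] gap 0.0112 q [-0.03  0.25  0.31  1.67  0.02  3.14]
shift [ 0.006   0.298  -0.0383]
turn -0.13 cur -91.4
```

play_rows(
  steps="0 0.02 -0.03 0; 0 0.05 -0.02 0; 0 0.05 0 0; 0 0.05 0 0; 0 0.03 0 0; 0 0 0 0",
)

```text
t: 8.52
tcp_pos: [0.5587, -0.213, 0.3598]
orientation: [-0.011, 1.0, -0.009, -0.025]
contact_force: [0.2, 0.2, -1.1]
finger_gap: 0.0113
```

```bash
python3 - <<'E'
from h import *
need([.561,-.308,.355],-91.3)
E
```

```text
t 8.53 tcp [ 0.5587 -0.213   0.3598] toolx [ 0.999 -0.018 -0.05 ] y [-0.019 -1.    -0.021] z [-0.05   0.022 -0.999] F [ 0.16  0.15 -1.13] gap 0.0113 q [-0.37  0.37  0.57  1.82  0.    2.79]
shift [0.0042 0.0951 0.0026]
turn 0.23 cur -91.1
```

play_rows(
  steps="0 0.04 0 0; 0.004 0.04 -0.002 0; 0 0.015 0 0; 0 0 0 0",
)

```text
t: 9.02
tcp_pos: [0.5627, -0.3053, 0.3564]
orientation: [-0.013, 1.0, -0.006, -0.027]
contact_force: [-0.3, -0.1, -1.6]
finger_gap: 0.0112
```

```bash
python3 - <<'E'
from h import *
need([.561,-.308,.30],-91.3)
o,M=Rt()
s=viewer.snapshot("wrist");crop(s,0,0,512,384,1,"w4.png")
s=viewer.snapshot("side");
p=o["tcp_pos"]-M[:,2]*-.118*1; 
def held(l): return (np.asarray(l)-[0,0,.119])@np.diag([1,1,1])
# frame in tool: frame x = tool y(sign), frame z=-tool z, origin feet = tcp + .119*toolz
F=[o["tcp_pos"]+(np.outer(l[:,0],M[:,1])+np.outer(l[:,1],M[:,0])-np.outer(l[:,2]-.119,M[:,2])) for l in frame_lines()]
crop(s,190,150,230,190,3,"s4.png",[((0,0,255),proj(s,l)) for l in F])
s=viewer.snapshot("scene");crop(s,60,30,230,190,3,"a4.png",[((0,0,255),proj(s,l)) for l in F])
E
```

```text
t 9.03 tcp [ 0.5627 -0.3053  0.3564] toolx [ 0.998 -0.012 -0.054] y [-0.013 -1.    -0.025] z [-0.053  0.026 -0.998] F [-0.31 -0.13 -1.61] gap 0.0112 q [-0.5   0.48  0.73  1.87 -0.    2.66]
shift [0.0013 0.0042 0.0563]
turn 0.56 cur -90.7
```

View pics/w4.png

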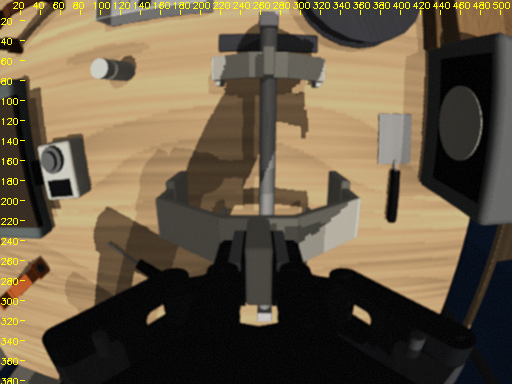

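View pics/s4.png

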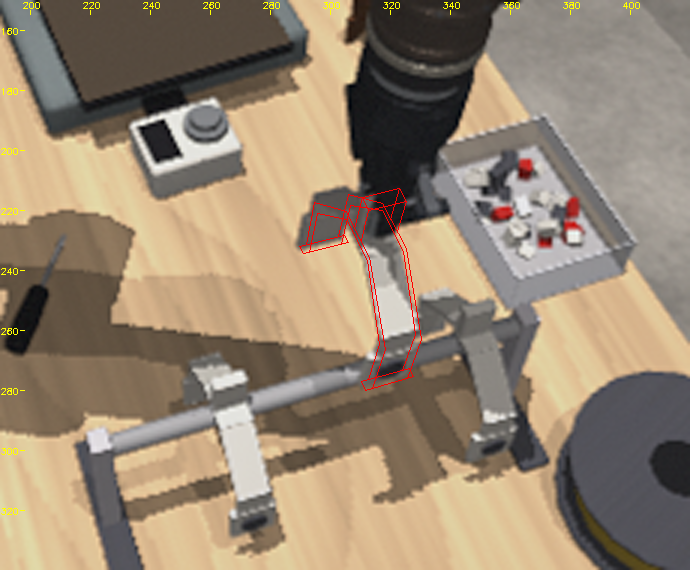

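View pics/a4.png

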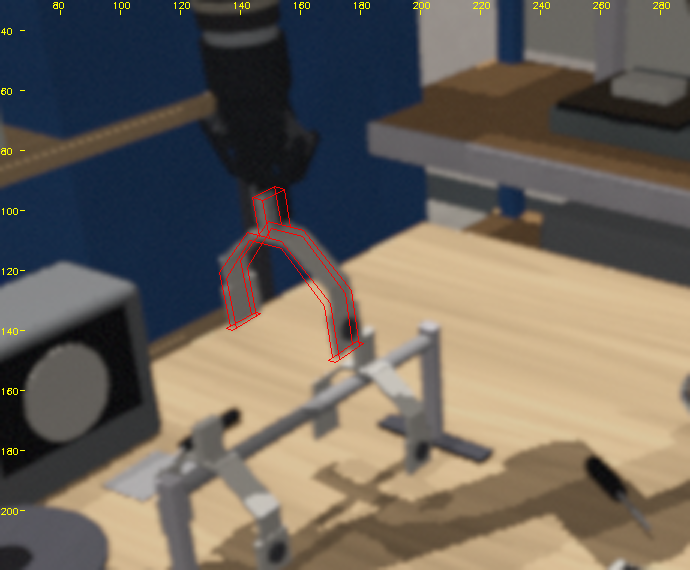

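```bash
python3 - <<'E'
from h import *
o,M=status();s=viewer.snapshot("wrist")
g=s["color"][:,:,1].astype(int)
crop(s,200,10,140,190,4,"w5.png")
for v in (100,120,140,160,180):
    print(v,g[v,250:286].tolist())
for uv in [(268,100),(267.5,140),(267,180)]: print(wonz(s,uv,.14,o,M).round(4))
E
```

```text
t 9.18 tcp [ 0.5626 -0.3042  0.3574] toolx [ 0.999 -0.01  -0.053] y [-0.011 -1.    -0.025] z [-0.052  0.025 -0.998] F [ 0.64  0.3  -0.58] gap 0.0114 q [-0.49  0.48  0.73  1.87 -0.    2.66]
100 [58, 59, 59, 59, 67, 80, 86, 88, 85, 81, 64, 50, 47, 57, 61, 65, 67, 73, 77, 76, 75, 75, 70, 68, 64, 60, 63, 68, 83, 89, 89, 89, 91, 90, 88, 91]
120 [53, 54, 53, 52, 55, 62, 74, 81, 79, 73, 57, 47, 49, 55, 63, 68, 70, 68, 70, 73, 74, 71, 69, 67, 63, 58, 57, 70, 78, 79, 80, 80, 80, 80, 79, 79]
140 [48, 46, 46, 45, 54, 66, 71, 73, 73, 65, 52, 45, 52, 61, 65, 67, 72, 76, 75, 78, 73, 69, 64, 64, 57, 67, 99, 141, 159, 165, 164, 165, 164, 163, 163, 163]
160 [49, 53, 49, 51, 51, 57, 85, 117, 124, 110, 75, 52, 53, 59, 66, 71, 75, 71, 74, 83, 105, 129, 129, 120, 104, 98, 117, 146, 158, 151, 155, 152, 155, 155, 152, 154]
180 [146, 147, 144, 146, 156, 170, 176, 176, 175, 147, 92, 64, 84, 102, 118, 126, 129, 130, 130, 126, 117, 114, 102, 89, 86, 117, 162, 175, 175, 176, 174, 175, 173, 176, 175, 173]
[ 0.6366 -0.3113  0.14  ]
[ 0.5883 -0.3104  0.14  ]
[ 0.5381 -0.3096  0.14  ]
```

View pics/w5.png

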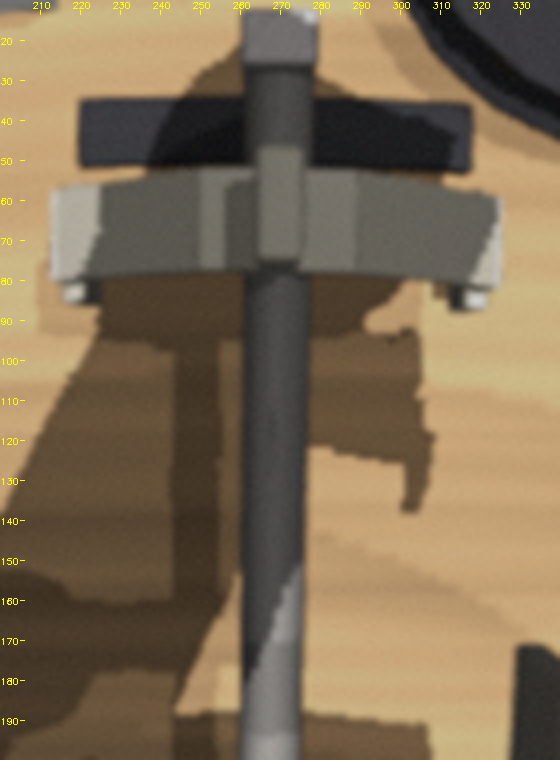

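```bash
python3 - <<'E'
from h import *
need([.561,-.310,.22],-91)
E
```

```text
t 9.22 tcp [ 0.5626 -0.3042  0.3577] toolx [ 0.999 -0.01  -0.052] y [-0.011 -1.    -0.024] z [-0.052  0.025 -0.998] F [-0.61  0.75 -0.55] gap 0.0115 q [-0.49  0.48  0.73  1.87 -0.    2.66]
shift [0.0057 0.0091 0.1374]
turn 0.36 cur -90.6
```

play_rows(
  steps="0.003 0.007 0.025 0; 0.001 0.001 0.04 0; 0.001 0.001 0.04 0; 0.001 0 0.025 0; 0 0 0 0",
)

```text
t: 9.85
tcp_pos: [0.5627, -0.3044, 0.2271]
orientation: [-0.011, 1.0, -0.002, -0.023]
contact_force: [0.2, 0.1, -0.5]
finger_gap: 0.0113
```

```bash
python3 - <<'E'
from h import *
need([.561,-.310,.175],-91)
E
```

```text
t 9.85 tcp [ 0.5627 -0.3044  0.2271] toolx [ 0.999 -0.004 -0.047] y [-0.005 -1.    -0.023] z [-0.047  0.023 -0.999] F [ 0.2   0.08 -0.53] gap 0.0113 q [-0.49  0.4   0.3   1.53 -0.    2.65]
shift [0.0007 0.0068 0.052 ]
turn 0.74 cur -90.3
```

play_rows(
  steps="0 0.006 0.02 0.7; 0.001 0.002 0.02 0; 0 0.001 0.008 0; 0 0 0 0",
)

```text
t: 10.35
tcp_pos: [0.5637, -0.3112, 0.1849]
orientation: [-0.009, 1.0, -0.007, -0.02]
contact_force: [0.2, 0.4, -0.8]
finger_gap: 0.0114
```

```bash
python3 - <<'E'
from h import *
need([.561,-.310,.164],-91)
o,M=Rt()
F=[o["tcp_pos"]+(np.outer(l[:,0],M[:,1])+np.outer(l[:,1],M[:,0])-np.outer(l[:,2]-.119,M[:,2])) for l in frame_lines()]
s=viewer.snapshot("side");crop(s,200,200,190,150,4,"s6.png",[((0,0,255),proj(s,l)) for l in F])
s=viewer.snapshot("scene");crop(s,90,100,150,130,5,"a6.png")
E
```

```text
t 10.35 tcp [ 0.5637 -0.3112  0.1849] toolx [ 0.999 -0.013 -0.039] y [-0.014 -1.    -0.018] z [-0.039  0.019 -0.999] F [ 0.2   0.41 -0.78] gap 0.0114 q [-0.5   0.4   0.21  1.43 -0.    2.65]
shift [-0.0019 -0.0007  0.0211]
turn 0.2 cur -90.8
```

View pics/s6.png

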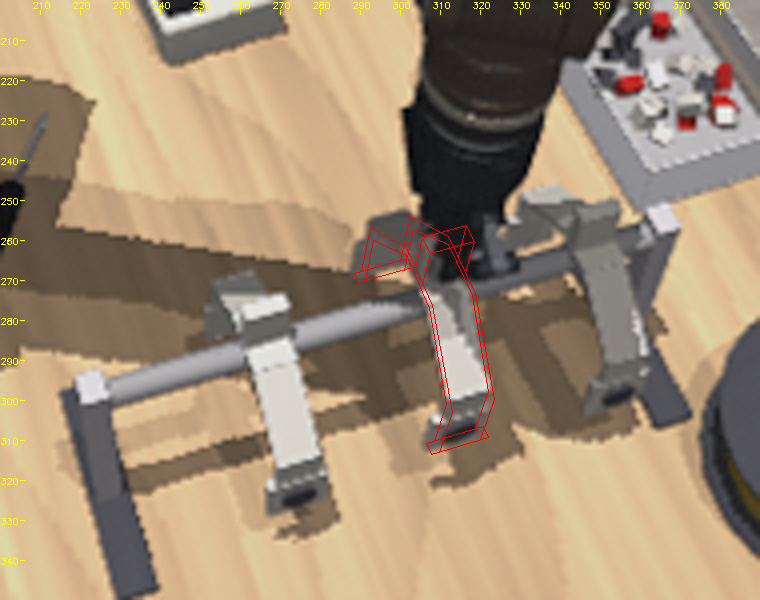

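View pics/a6.png

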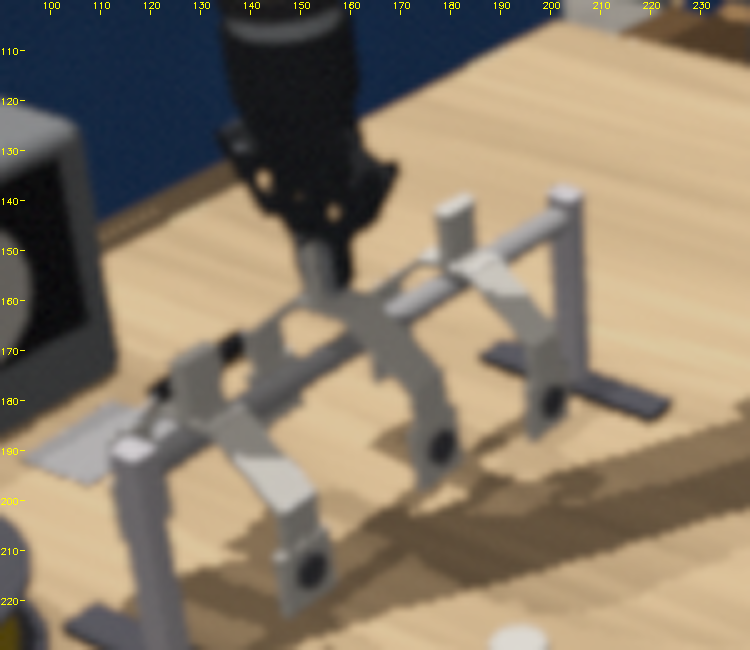

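play_rows(
  steps="-0.001 0 0.008 0; 0 0 0.005 0; 0 0 0.002 0; 0 0 0 0",
)

```text
t: 10.95
tcp_pos: [0.5628, -0.3112, 0.171]
orientation: [-0.009, 1.0, -0.007, -0.018]
contact_force: [-0.6, 0.0, -1.7]
finger_gap: 0.0114
```

play_rows(
  steps="0 0 0.002 0; 0 0 0.002 0; 0 0 0 0",
)

```text
t: 11.32
tcp_pos: [0.5626, -0.3112, 0.1668]
orientation: [-0.009, 1.0, -0.007, -0.018]
contact_force: [-0.5, -0.1, -1.0]
finger_gap: 0.0113
```

play_rows(
  steps="0 0 0.001 0; 0 0 0.001 0; 0 0 0 0",
)

```text
t: 11.7
tcp_pos: [0.5627, -0.3112, 0.1647]
orientation: [-0.009, 1.0, -0.007, -0.018]
contact_force: [-0.1, 0.2, -1.1]
finger_gap: 0.0113
```

play_rows(
  steps="0 0 0.001 0; 0 0 0 0",
)

```text
t: 11.95
tcp_pos: [0.5627, -0.3112, 0.164]
orientation: [-0.008, 1.0, -0.007, -0.018]
contact_force: [-0.1, 0.4, -0.9]
finger_gap: 0.0114
```

```bash
python3 - <<'E'
from h import *
for i in range(3): status();s=viewer.snapshot("side")
crop(s,200,200,190,150,4,"s7.png")
s=viewer.snapshot("scene");crop(s,90,100,150,130,5,"a7.png")
E
```

```text
t 11.95 tcp [ 0.5627 -0.3112  0.164 ] toolx [ 0.999 -0.013 -0.036] y [-0.014 -1.    -0.017] z [-0.036  0.017 -0.999] F [-0.12  0.36 -0.91] gap 0.0114 q [-0.5   0.39  0.16  1.38 -0.    2.65]
t 12.0 tcp [ 0.5627 -0.3112  0.164 ] toolx [ 0.999 -0.013 -0.036] y [-0.014 -1.    -0.017] z [-0.036  0.017 -0.999] F [-0.   -0.43 -0.5 ] gap 0.0113 q [-0.5   0.39  0.16  1.38 -0.    2.65]
t 12.05 tcp [ 0.5627 -0.3112  0.164 ] toolx [ 0.999 -0.013 -0.036] y [-0.014 -1.    -0.017] z [-0.036  0.017 -0.999] F [-0.46  0.4   0.31] gap 0.0114 q [-0.5   0.39  0.16  1.38 -0.    2.65]
```

View pics/a7.png

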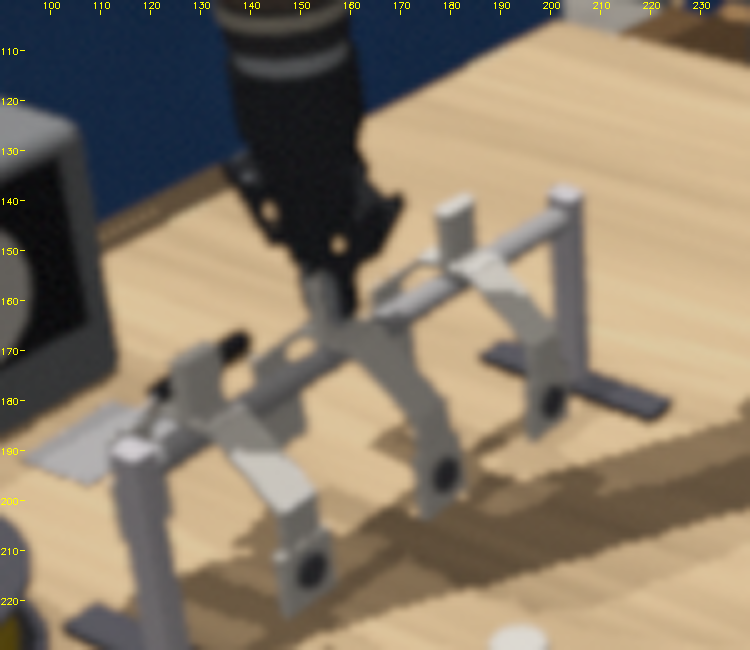

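play_rows(
  steps="0 0 0.001 0; 0 0 0 0",
)

```text
t: 12.4
tcp_pos: [0.5627, -0.3112, 0.164]
orientation: [-0.008, 1.0, -0.007, -0.017]
contact_force: [0.1, 0.3, 0.2]
finger_gap: 0.0111
```

play_rows(
  steps="0 0 0.001 0; 0 0 0 0",
)

```text
t: 12.65
tcp_pos: [0.5627, -0.3112, 0.1639]
orientation: [-0.008, 1.0, -0.007, -0.017]
contact_force: [-0.6, 0.5, 0.7]
finger_gap: 0.0114
```

play_rows(
  steps="0 0 0 0; 0 0 0 0; 0 0 0 0; 0 0 0 0; 0 0 0 0",
  grip=0,
)

```text
t: 13.28
tcp_pos: [0.5628, -0.3113, 0.1626]
orientation: [-0.008, 1.0, -0.007, -0.017]
contact_force: [1.1, 0.3, -0.0]
finger_gap: 0.0426
```

```bash
python3 - <<'E'
from h import *
status();s=viewer.snapshot("side")
crop(s,200,200,190,150,4,"s8.png")
s=viewer.snapshot("scene");crop(s,90,100,150,130,5,"a8.png")
E
```

```text
t 13.28 tcp [ 0.5628 -0.3113  0.1626] toolx [ 0.999 -0.013 -0.035] y [-0.014 -1.    -0.016] z [-0.035  0.017 -0.999] F [ 1.14  0.27 -0.03] gap 0.0426 q [-0.5   0.39  0.15  1.37 -0.    2.65]
```

View pics/a8.png

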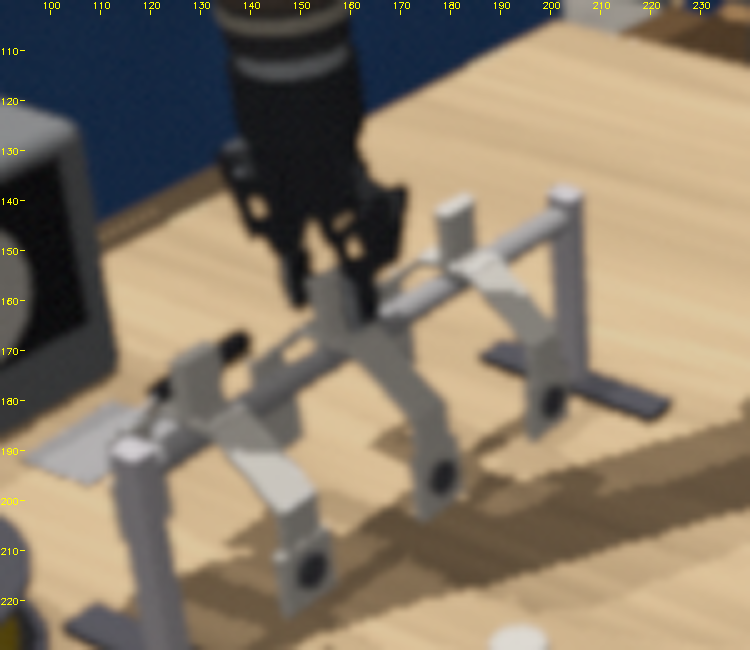

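View pics/s8.png

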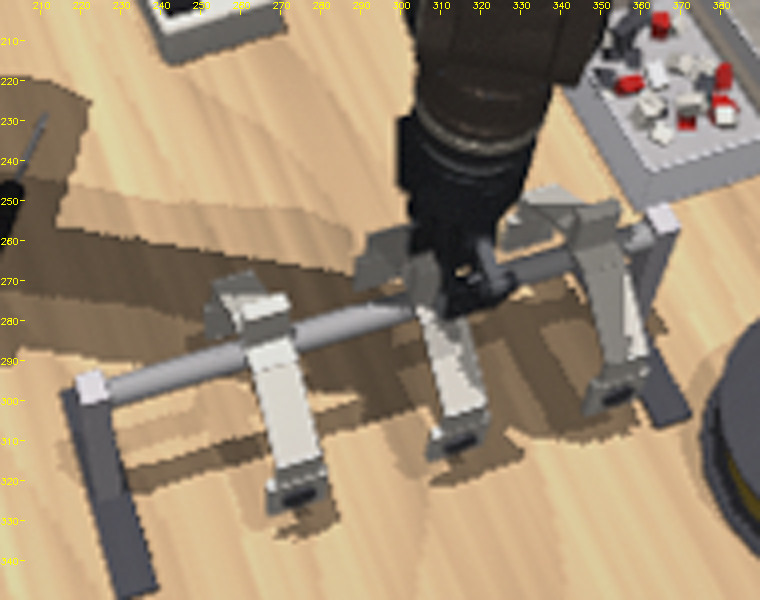

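play_rows(
  steps="0 0 -0.02 0; 0 0 -0.04 0; 0 0 -0.04 0; 0 0 -0.03 0; 0 0 0 0",
)

```text
t: 14.0
tcp_pos: [0.567, -0.3132, 0.2956]
orientation: [-0.009, 1.0, -0.007, -0.018]
contact_force: [0.2, 0.9, -0.3]
finger_gap: 0.0428
```

play_rows(
  steps="0 -0.04 0 0; 0 -0.05 0 0; 0 -0.05 0 0; 0 -0.05 0 0; 0 -0.05 0 0; 0 -0.04 0 0; 0 0 0 0",
  grip=1,
)

```text
t: 14.88
tcp_pos: [0.5697, -0.0259, 0.2911]
orientation: [-0.01, 1.0, -0.008, -0.023]
contact_force: [-0.5, -0.3, 0.1]
finger_gap: -0.0001
```

```bash
python3 - <<'E'
from h import *
need([.5597,.091,.2])
for n in ["side","scene"]:
    s=viewer.snapshot(n)
    if n=="side":crop(s,200,150,190,190,3,"s9.png")
    else: crop(s,90,100,220,170,3,"a9.png")
o,M=status();s=viewer.snapshot("wrist");crop(s,0,0,512,384,1,"w9.png")
E
```

```text
t 14.88 tcp [ 0.5697 -0.0259  0.2911] toolx [ 0.999 -0.016 -0.045] y [-0.017 -1.    -0.019] z [-0.045  0.02  -0.999] F [-0.5  -0.26  0.13] gap -0.0001 q [-0.05  0.26  0.26  1.61  0.02  3.1 ]
shift [-0.0077 -0.115   0.0938]
t 14.97 tcp [ 0.5698 -0.0282  0.2912] toolx [ 0.999 -0.019 -0.045] y [-0.019 -1.    -0.018] z [-0.045  0.019 -0.999] F [-0.9   0.22  0.21] gap -0.0002 q [-0.06  0.27  0.26  1.61  0.02  3.1 ]
```

View pics/s9.png

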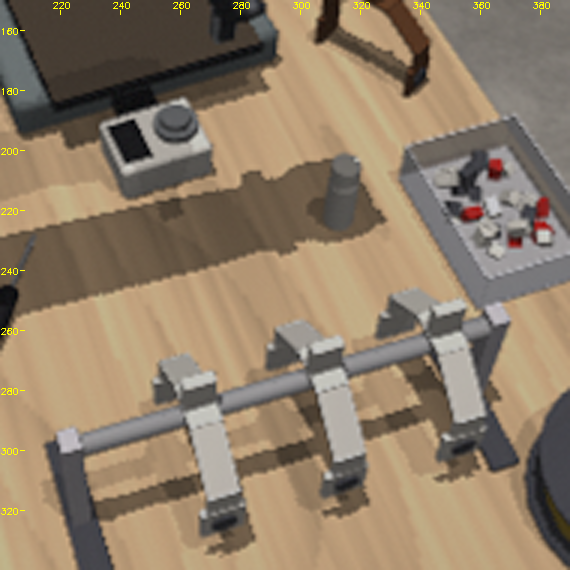

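View pics/a9.png

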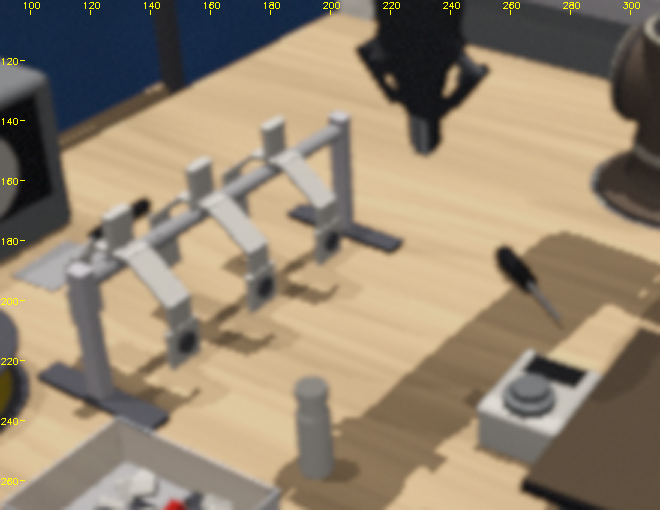

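View pics/w9.png

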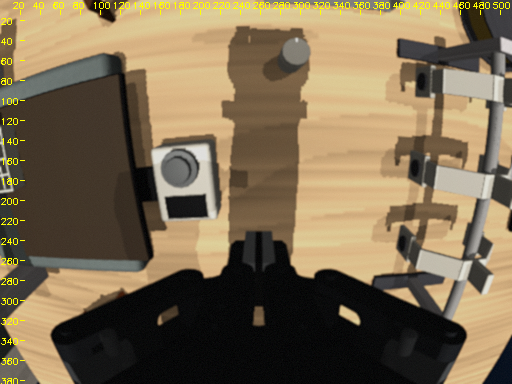

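```bash
python3 - <<'E'
from h import *
o,M=status();s=viewer.snapshot("wrist");crop(s,140,130,90,100,6,"w10.png")
for uv in [(179.5,167.5)]:
  for z in (.06,.07,.08): print(z,wonz(s,uv,z,o,M).round(4))
s=viewer.snapshot("scene");crop(s,240,205,60,60,8,"a10.png")
s=viewer.snapshot("side");crop(s,225,170,60,60,8,"s10.png")
E
```

```text
t 15.03 tcp [ 0.5699 -0.0289  0.2914] toolx [ 0.999 -0.02  -0.045] y [-0.021 -1.    -0.018] z [-0.045  0.019 -0.999] F [ 0.26  0.43 -0.93] gap 0.0002 q [-0.06  0.27  0.26  1.61  0.02  3.1 ]
0.06 [0.5625 0.079  0.06  ]
0.07 [0.5647 0.076  0.07  ]
0.08 [0.5669 0.073  0.08  ]
```

View pics/w10.png

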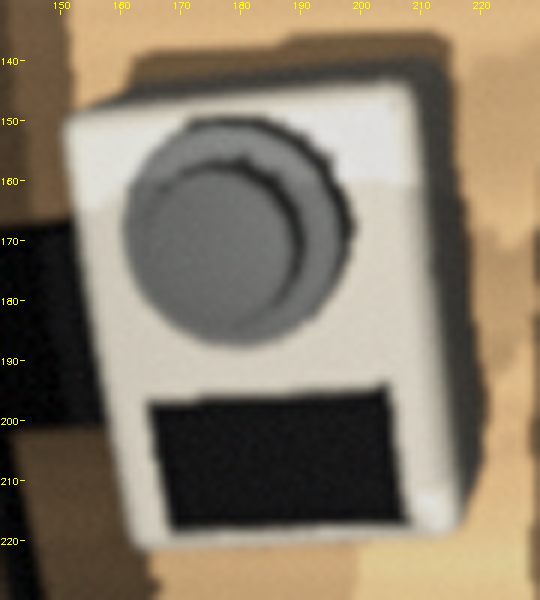

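View pics/a10.png

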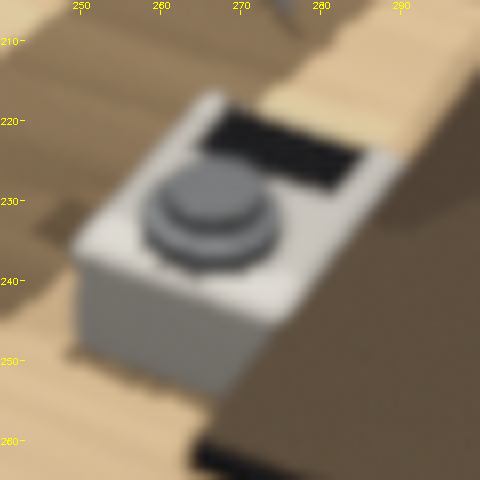

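View pics/s10.png

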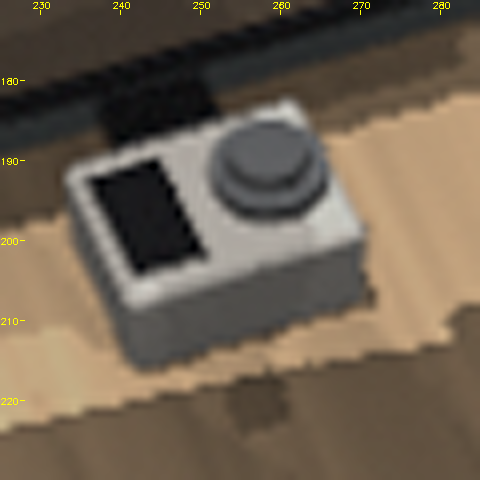

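```bash
python3 - <<'E'
from h import *
import pickle
S=pickle.load(open("S.pkl","rb"));a,b=S["scene"],S["side"]
o,M=Rt();s=viewer.snapshot("wrist")
for uv in [(176,171.5)]:
  for z in (.06,.07,.08): print("w",z,wonz(s,uv,z,o,M).round(4))
for z in (.06,.07,.08): print(z,"sc",onz(a,(266.5,228),z).round(4),"si",onz(b,(259,188.5),z).round(4))
print(tri(a,(266.5,228),b,(259,188.5)))
o1=dict(tcp_pos=np.array([.556,.2628,.3208]));z_=np.array([.006,.003,-1]);y_=np.array([.998,.059,.006]);y_/=np.linalg.norm(y_);x_=np.cross(y_,z_)
M1=np.stack([x_,y_,z_],1)
for z in (.06,.07,.08): print("w1",z,wonz(s,(252.5,281),z,o1,M1).round(4))
rays=[ray(a,(266.5,228)),ray(b,(259,188.5)),wray(s,(176,171.5),o,M),wray(s,(252.5,281),o1,M1)]
A=0;B=0
for p,d in rays:
    d=d/np.linalg.norm(d);Q=np.eye(3)-np.outer(d,d);A=A+Q;B=B+Q@p
P=np.linalg.solve(A,B);print(P)
for p,d in rays:
    d=d/np.linalg.norm(d);Q=np.eye(3)-np.outer(d,d);print((Q@(P-p)).round(4))
E
```

```text
w 0.06 [0.5577 0.0839 0.06  ]
w 0.07 [0.56   0.0808 0.07  ]
w 0.08 [0.5624 0.0776 0.08  ]
0.06 sc [0.5464 0.0759 0.06  ] si [0.5628 0.0882 0.06  ]
0.07 sc [0.558  0.0819 0.07  ] si [0.5599 0.0798 0.07  ]
0.08 sc [0.5695 0.0879 0.08  ] si [0.557  0.0715 0.08  ]
(array([0.55920009, 0.08123978, 0.06984144]), np.float64(0.002629173243828773))
w1 0.06 [0.5595 0.0779 0.06  ]
w1 0.07 [0.5593 0.0842 0.07  ]
w1 0.08 [0.5591 0.0905 0.08  ]
[0.55937984 0.08184033 0.06881932]
[ 0.0012 -0.0002 -0.0013]
[-0.0009  0.0007  0.0003]
[-0.0003  0.0006  0.0003]
[ 0.     -0.0012  0.0007]
```

play_rows(
  steps="0 0 0 -10; 0 0 0 -10; 0 0 0 -10; 0 0 0 -10; 0 0 0 -10; 0 0 0 -10; 0 0 0 -10; 0 0 0 0",
)

```text
t: 16.23
tcp_pos: [0.5706, -0.0372, 0.2916]
orientation: [-0.02, 0.818, 0.575, -0.012]
contact_force: [-0.5, -0.7, -0.0]
finger_gap: 0.0002
```

```bash
python3 -c "
from h import *
need([.5594,.0815,.14])"
```

```text
t 16.23 tcp [ 0.5706 -0.0372  0.2916] toolx [0.338 0.941 0.004] y [ 0.94  -0.337 -0.047] z [-0.043  0.019 -0.999] F [-0.47 -0.71 -0.01] gap 0.0002 q [-0.07  0.27  0.26  1.61  0.02  1.84]
shift [ 0.1074 -0.0434  0.1542]
```

play_rows(
  steps="0.05 -0.02 0.02 0; 0.04 -0.02 0.04 0; 0.016 -0.004 0.04 0; 0 0 0.03 0; 0 0 0 0",
)

```text
t: 16.85
tcp_pos: [0.561, 0.0803, 0.1611]
orientation: [-0.019, 0.824, 0.566, -0.011]
contact_force: [-0.4, -0.4, 0.2]
finger_gap: -0.0001
```

```bash
python3 -c "
from h import *
need([.5594,.0815,.085])"
```

```text
t 16.85 tcp [0.561  0.0803 0.1611] toolx [0.36  0.933 0.003] y [ 0.932 -0.359 -0.045] z [-0.041  0.019 -0.999] F [-0.39 -0.38  0.23] gap -0.0001 q [ 0.13  0.24 -0.05  1.31  0.02  2.07]
shift [0.0003 0.0015 0.0761]
```

play_rows(
  steps="0 0.001 0.04 0; 0 0.001 0.03 0; 0 0 0.006 0; 0 0 0 0",
)

```text
t: 17.35
tcp_pos: [0.5641, 0.0796, 0.0902]
orientation: [-0.017, 0.827, 0.562, -0.007]
contact_force: [-1.4, 0.4, -0.6]
finger_gap: -0.0002
```

```bash
python3 -c "
from h import *
need([.5594,.0815,.062])
s=viewer.snapshot('side');crop(s,225,140,80,80,7,'s11.png')
s=viewer.snapshot('scene');crop(s,230,170,90,90,6,'a11.png')"
```

```text
t 17.35 tcp [0.5641 0.0796 0.0902] toolx [0.369 0.929 0.007] y [ 0.929 -0.369 -0.037] z [-0.032  0.02  -0.999] F [-1.43  0.36 -0.56] gap -0.0002 q [ 0.13  0.27 -0.18  1.15  0.02  2.08]
shift [-0.0002 -0.0041  0.0284]
```

View pics/s11.png

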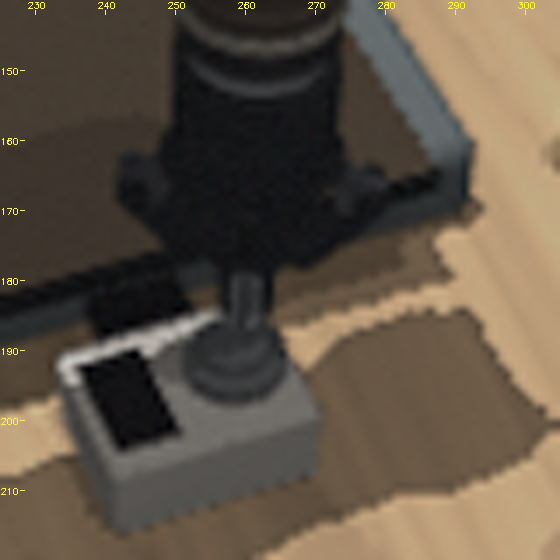

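View pics/a11.png

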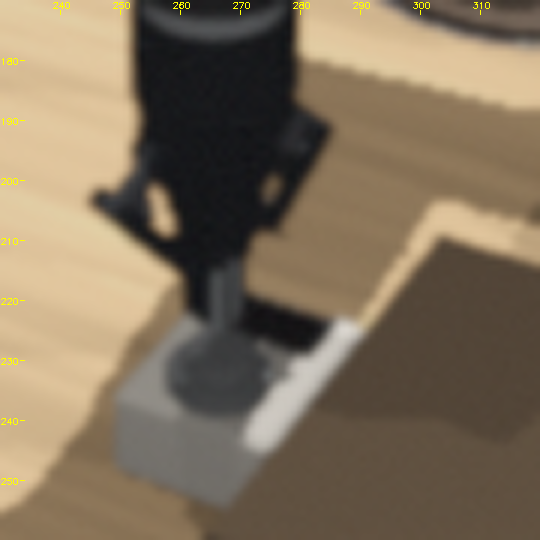

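play_rows(
  steps="0 -0.004 0.012 0; 0 0 0.006 0; 0 0 0.003 0; 0 0 0 0",
)

```text
t: 17.95
tcp_pos: [0.5614, 0.0819, 0.071]
orientation: [-0.016, 0.827, 0.562, -0.005]
contact_force: [-0.0, -0.0, 1.6]
finger_gap: 0.0001
```

play_rows(
  steps="0 0 0.003 0; 0 0 0.003 0; 0 0 0.003 0",
)

```text
t: 18.32
tcp_pos: [0.5618, 0.0819, 0.0655]
orientation: [-0.015, 0.827, 0.562, -0.004]
contact_force: [-11.5, -3.4, 33.1]
finger_gap: 0.0003
```

play_rows(
  steps="0 0 0.0005 0",
)

```text
t: 18.45
tcp_pos: [0.5617, 0.0819, 0.0664]
orientation: [-0.015, 0.827, 0.562, -0.003]
contact_force: [-2.3, -0.6, 4.0]
finger_gap: 0.0003
```

play_rows(
  steps="0 0 0 0",
)

```text
t: 18.58
tcp_pos: [0.5616, 0.0819, 0.0669]
orientation: [-0.015, 0.827, 0.562, -0.003]
contact_force: [-1.2, -0.3, 4.1]
finger_gap: 0.0
```

```bash
python3 -c "
from h import *
status()
s=viewer.snapshot('side');crop(s,225,140,80,80,7,'s12.png')"
```

```text
t 18.57 tcp [0.5616 0.0819 0.0669] toolx [0.369 0.929 0.012] y [ 0.929 -0.369 -0.028] z [-0.022  0.021 -1.   ] F [-1.22 -0.28  4.13] gap 0.0 q [ 0.13  0.27 -0.23  1.09  0.02  2.08]
```

View pics/s12.png

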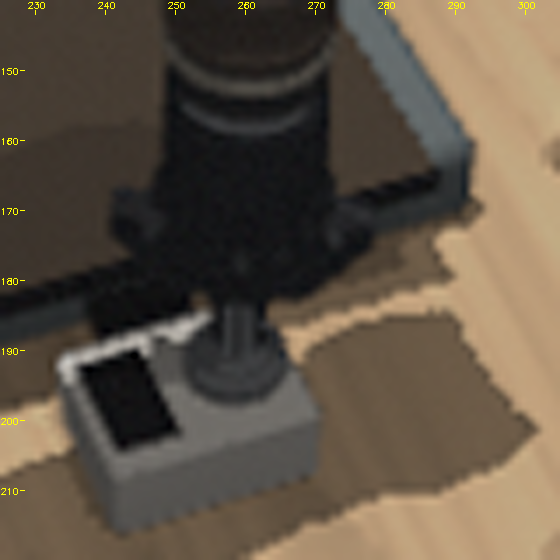

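play_rows(
  steps="0 0 0.0025 0; 0 0 0.0015 0",
)

```text
t: 18.88
tcp_pos: [0.5618, 0.0819, 0.0659]
orientation: [-0.014, 0.827, 0.562, -0.002]
contact_force: [-6.7, -2.1, 17.9]
finger_gap: 0.0002
```

play_rows(
  steps="0 0 -0.01 0; 0 0 -0.03 0; 0 0 -0.05 0; 0 0 -0.05 0; 0 0 -0.04 0; 0 0 0 0; 0 0 0 0",
)

```text
t: 19.75
tcp_pos: [0.5653, 0.0784, 0.2468]
orientation: [-0.016, 0.827, 0.562, -0.004]
contact_force: [0.4, 0.8, -1.4]
finger_gap: 0.0002
```

```bash
python3 - <<'E'
from h import *
status()
s=viewer.snapshot("side");crop(s,190,150,200,190,4,"s13.png")
H=[place(l,.5635,-.310,.045,np.radians(89)) for l in frame_lines()]
s=viewer.snapshot("scene");crop(s,90,100,220,170,3,"a13.png",[((0,0,255),proj(s,l)) for l in H])
E
```

```text
t 19.75 tcp [0.5653 0.0784 0.2468] toolx [0.369 0.929 0.011] y [ 0.929 -0.369 -0.031] z [-0.025  0.022 -0.999] F [ 0.39  0.76 -1.42] gap 0.0002 q [0.13 0.23 0.12 1.48 0.02 2.07]
```

View pics/s13.png

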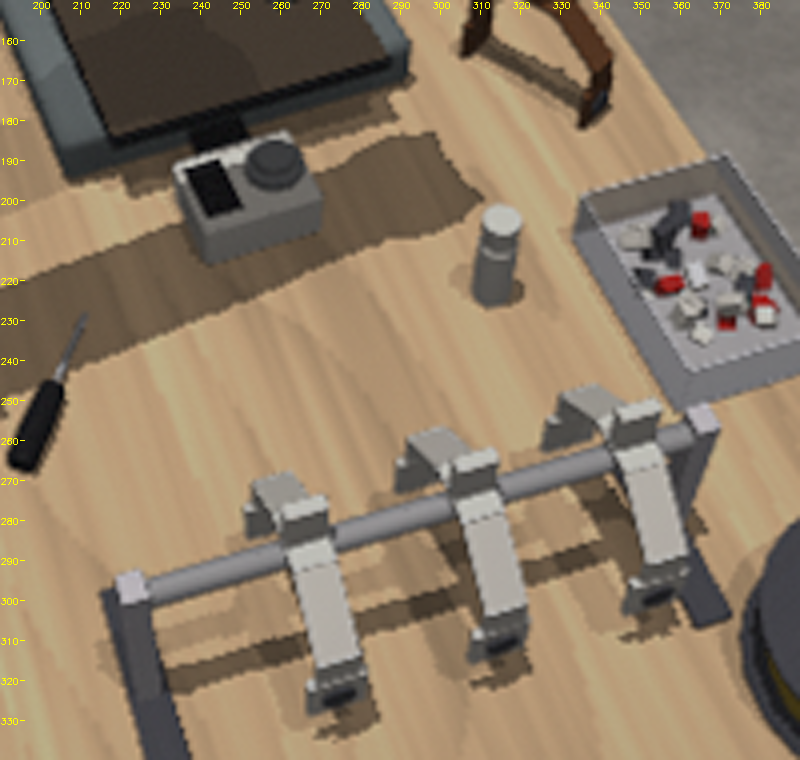

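View pics/a13.png

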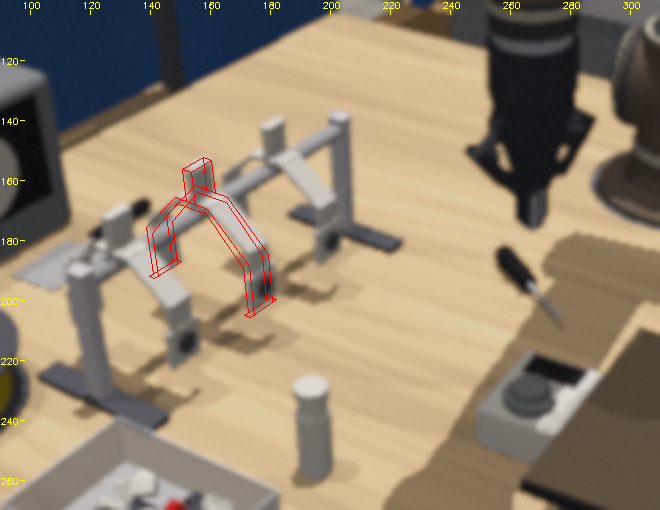

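The frame hangs level and square, midway between the other two. The button is back up and the arm is clear, so I'm handing the job in.

```bash
python3 -c "
from cell import workorder
print(workorder.sign_off())"
```

```text
the job is handed in; nothing more can be done
None
```

The headband frame is hanging on the rail between the two others. The start button was then pressed fully down and came back up, and I handed the job in at about 20 s of the 54 s allowed.

- **Frame:** I gripped it by its tab, carried it over the glue jar and turned it about 95° to sit square across the bar. I lowered it in 1 mm steps until the bar took its weight. It touched the bar at the expected height, with the tool about 1 mm from the bar's line. In the last pictures it hangs level and square with clear gaps on both sides, and a model drawn at the expected resting pose matched to about 1 pixel.
- **Button:** Force rose from the spring's few newtons to 33 N about 6 mm below first contact, so it reached the bottom. I pressed it a second time, reaching about 18 N, then withdrew. The last pictures show the button up and the arm clear.
- **Other objects:** The two hanging frames and the glue jar look unmoved in the last pictures. I kept clear of the tray, but those last crops do not show it.

- **Tool tilt:** The tool drifted to about 3° of tilt while carrying the frame. The frame settled level once it was let go.
- **Wrist joint:** It read about 3.14 rad, right at its limit, during the turn. No fault was reported.
- **Button position:** My first estimates of it differed by about 12 mm. Re-measuring the top face in four pictures brought them to within about 2 mm before I pressed.

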